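Bring a freshly loaded label printer back into service

TASK

The label printer on the table has just been given a fresh roll: bring it back into service by light fingertip touches alone, lifting nothing. Gently push its open cover fully shut, then tap down the raised left end of its black rocker switch so that it tips right over and stays, and last press the large round feed key well down and let it come up again. Keep to that order, leave the small square key alone, and do not shove the printer or disturb the things lying and standing round it.

Things in the scene. Friction and masses are not known exactly. Their poses are not given: they have to be found in the camera images.
- label_printer: White and grey desktop label printer, 220 mm deep (x) x 150 wide (y), 1.6 kg, loose on rubber feet. Origin: centre of its underside. +x: its rear (hinge side); -x: its front, toward the robot; +y: its left as the robot sees it. The flat deck at its front (x -110 to -52 mm, 82 mm high) carries, left to right at x = -80 mm, a rocker switch, a small square key and a large round key.
- printer_cover (a joint): Opening angle of the cover in rad: 0 = fully shut, 1.25 = widest; starts at 0.6 to 1.05. Stiff rear hinge: it stays where it is left; 1 to 3 N down near its front edge moves it; its shut stop is rigid, so come to it slowly. Cover: flat top with a clear window over the roll, 150 mm from hinge to front edge, 146 mm wide, top 26 mm above the hinge line (108 mm above the table when shut).
- cover_press (a point): Point on the outer (top) face of the cover, middle of the solid strip along its free front edge: 132 mm from the hinge line along the cover, 18 mm in from the edge, 26 mm above the hinge line when shut. It moves with the cover.
- cover_hinge (a point): Middle of the cover's hinge line, at the printer's rear: printer frame x = +106 mm, z = 82 mm; the hinge line runs along the printer's y. Its frame turns with the cover; -x of it points along the cover to the front edge.
- printer_switch (a joint): Angle of the rocker switch in rad: 0 = off (left end up), 0.42 = on (left end fully down, right end up). Held by friction where it is left; about 1 to 2.5 N on the left end moves it.
- switch_end (a point): Top of the rocker's left end, 19 mm from its pivot (rocker 45 mm long along the printer's y, 24 mm wide, centre at printer x = -80, y = +45 mm). 95 mm above the table when off, 87 mm when on. To its left, front and rear are only the flat deck and a bezel 4 mm high.
- feed_key (a joint): Travel of the large round feed key in m, downward: 0 = up, 0.005 = fully down (rigid stop). Spring return: 2 N to start, 4.5 N at 2.8 mm, 6.5 N fully down; more than half way down counts as pressed.
- feed_key_top (a point): Centre of the top of the round feed key, 21 mm diameter, 92.5 mm above the table when up, at printer frame x = -80 mm, y = -46 mm.
- cancel_key (a joint): Travel of the small square key in m, 0 = up, 0.005 = fully down; spring return as the feed key. Must stay up.
- cancel_key_top (a point): Centre of the top of the small square key, 13 mm square, 88.5 mm above the table, at printer frame x = -80 mm, y = -3 mm.
- tape_gun: Black hand labeller lying alongside the printer on its right, 48 x 190 x 36 mm, long way along its own y; origin at the centre of its underside. Bystander.
- marker: White and black marker pen lying to the left of the printer, 15 x 132 x 16 mm, long way along its own y; origin at the centre of its underside. Bystander.
- dredger: Grey metal shaker standing to the left of the printer, toward the rear, 51 mm diameter, 96 mm high; origin at the centre of its base. Bystander.

How it is judged (in metres and radians):
On the way, in this order (a step that is already met when the one before it is completed fails the run):
1. the cover is pushed fully shut (value of joint printer_cover below 0.03 rad), for 0.2 s.
2. the rocker switch is tipped over to on (value of joint printer_switch above 0.36 rad), for 0.1 s.
3. the round feed key is pressed down (value of joint feed_key above 0.0026 m), for 0.05 s.
At the end, for the whole second after the job is handed in: The cover is shut (within 0.03 rad), the rocker switch is fully over (past 0.36 of 0.42 rad), both keys are up (within 1 mm), and the printer is at rest within 30 mm of where it stood (value of joint printer_cover below 0.03 rad and value of joint printer_switch above 0.36 rad and value of joint each of feed_key, cancel_key below 0.001 m and distance of label_printer from where it was at the start of the episode below 0.03 m and linear speed of label_printer below 0.01 m/s); the robot touches nothing.
It fails at once if out of order: the switch is tipped while the cover is open, or the feed key is pressed before the cover is shut and the switch is on ((value of joint printer_switch above 0.2 rad and value of joint printer_cover above 0.05 rad) or (value of joint feed_key above 0.002 m and (value of joint printer_cover above 0.05 rad or value of joint printer_switch below 0.2 rad))).
It fails at once if the small square key is pressed (value of joint cancel_key above 0.002 m).
It fails at once if rough: the cover is slammed (faster than 3 rad/s) or the fingers press the printer with more than 60 N (velocity of joint printer_cover below -3 rad/s or contact force between the fingers and label_printer above 60 N).
It fails at once if the printer is shoved more than 30 mm, lifted or tipped (distance of label_printer from where it was at the start of the episode above 0.03 m or (height (world z) of label_printer above 0.012 m or angle between label_printer's own z axis and vertical above 0.08 rad)).
It fails at once if the hand labeller, the marker or the metal shaker is moved more than 20 mm (distance of any of tape_gun, marker, dredger from where it was at the start of the episode above 0.02 m).
It also fails if it takes over 54 s, if anything falls off the work surface, if the arm or the gripper's body presses on something with over 40 N, if the wrist force passes 120 N, or if a joint passes its speed limit or range.

ROBOT

A 6-joint arm with a two-finger parallel gripper is mounted at the origin on a cart in front of the work surface, level with it; the furniture and walls round the work are solid. World frame = base frame: x ahead of the robot, y to its left, z up, the work surface at z = 0. Lengths are in mm, angles in rad, forces in N, time in s.
With the tool pointing down it reaches from about 300 to 775 mm from the base axis. Payload 14.6 kg.
Tool frame: the origin (TCP) lies on the centre line of the jaws, within the pads' length; the fingertips stand 19 mm ahead of it and the grasp point (between the pads) is the TCP (bot.tip_reach is the distance from the TCP to the fingertips, in mm); z points along the fingers, y is the line along which they close (so a half turn about z gives the same grasp; the last joint's range is limited). The gripper opens to 85 mm and grips with 20 to 120 N. Pads are 22 mm wide; open, the fingers measure 114 mm over their backs; the gripper's body (76 mm by 85 mm) begins 54 mm behind the grasp point. The pads swing forward as they close: fully open they stand 13 mm farther back than shut.
Start: joints at [1.271, 0.3, 1.521, -0, 1.321, -0.067], TCP at [126.885, 535.154, 250.281] pointing down, gripper open.
Joint ranges: [-3.03, 3.03], [-0.79, 2.21], [0.23, 2.52], [-1.04, 4.18], [0, 3.07], [-2.55, 2.55]. Speed limits (rad/s): [2.22, 2.22, 2.57, 3.14, 3.14, 3.14].

INTERFACE

Orientations are given as a unit quaternion [w, x, y, z].
In Python, from rig import bot gives the robot as it stands. Calls block until the motion is done:
- bot.move_to(position, orientation): joint-space move of the TCP to a pose.
- bot.servo_line(position, attitude=None, speed=150, until_force=None): straight line of the TCP; attitude=None keeps the orientation; speed is the mean speed in mm/s. With until_force (N) it stops when the force on the tool has changed by that much, and returns True; else False.
- bot.move_joints(angles): joint-space move.
- bot.move_gripper(opening, grip_force=None): finger opening in mm; grip_force is the grip in N (None keeps the last); returns when the fingers have stopped.
- bot.dwell(seconds).
- bot.ik(position, orientation): joint angles nearest the present ones, or None.
- bot.read_state(): the state.
- bot.read_camera(name): name is "side" or "top" or "wrist"; returns a dict with "image" (420x560x3 uint8, blue, green, red), "depth" (420x560 float32, mm along the optical axis (not along the pixel's ray), 0 where there is no reading), "fovy" (degrees; the focal length in pixels is half the picture's height over the tangent of half this angle, whatever the lens; pixels are square), "cx", "cy" (the principal point, pixels), "k1" (the pictures are not rectified: a ray, as slopes to the right and down, at radius r is drawn at 1 + k1 r^2 times it, then the intrinsics apply), "eye" and "attitude" of the camera in the world; the wrist camera has in their place "mount" (4x4, takes a point from camera to tool coordinates, whose origin is the TCP and whose axes are the flange's). Camera axes: x right, y down, z forward; pixel columns grow to the right and rows downward; lengths in mm; the calibration is good to about 2 mm. A picture is of the moment at which its call begins: read the wrist's pose just before it.
A pose or a line that the arm cannot do raises bot.MotionError and nothing moves.
- bot.finish_job(): hands the job in; it is judged then, once.
The state is a dict: "clock": time; "joint_positions": joint angles; "qvel": joint speeds; "effort": joint torques, N m; "ee_pos": TCP position; "tool_rot": TCP orientation; "ft_force": force on the tool from outside, world axes, zero at the start; "moment": the same for the moment, N m; "grip_width": finger opening in mm; "grip_force": force on a finger pad.
Only numpy, scipy, OpenCV 4.12 (cv2) and the standard library are available. Lean on these libraries where they do the work, as an engineer would, in place of code of your own. Each camera call takes 0.05 s, during which the arm holds its last target. There are 200 camera calls.

## Working session

There is one attempt and no reset: what is moved stays moved. The work goes in short steps, each a Python script; the robot and the scene stay as the last script left them, time stands still between calls to the robot, and variables do not carry over. Pictures are saved under pics/ and viewed, at most 10 in all, crops included, and the job is handed in when it is done.

```bash
ls; mkdir -p pics; cat > h.py <<'E'
import numpy as np,cv2
from scipy.spatial.transform import Rotation as R
def q2R(q): return R.from_quat([q[1],q[2],q[3],q[0]]).as_matrix()
def K(c):
    f=c["image"].shape[0]/2/np.tan(np.radians(c["fovy"])/2)
    return f,np.array([[f,0,c["cx"]],[0,f,c["cy"]],[0,0,1.]]),np.array([c["k1"],0,0,0,0.])
def rays(c,uv):
    f,k,d=K(c); p=cv2.undistortPoints(np.float64(uv).reshape(-1,1,2),k,d).reshape(-1,2)
    return np.c_[p,np.ones(len(p))]
def cloud(c):
    h,w=c["depth"].shape
    u,v=np.meshgrid(np.arange(w),np.arange(h))
    r=rays(c,np.c_[u.ravel(),v.ravel()])*c["depth"].reshape(-1,1)
    P=r@q2R(c["attitude"]).T+np.array(c["eye"])
    P[c["depth"].ravel()==0]=np.nan
    return P.reshape(h,w,3)
def onplane(c,uv,z):
    d=rays(c,uv)@q2R(c["attitude"]).T; e=np.array(c["eye"])
    return e+d*((z-e[2])/d[:,2:])
E
python3 - <<'E'
from rig import bot
import cv2,pickle
s=bot.read_state();print(s)
for n in("top","side"):
    c=bot.read_camera(n);pickle.dump(dict(c),open(n+".pkl","wb"));cv2.imwrite(f"pics/{n}0.png",c["image"]);print({k:v for k,v in c.items() if k not in("image","depth")})
E
```

```text
pics
{'clock': 0.0, 'joint_positions': array([ 1.27142562e+00,  3.00438073e-01,  1.52159402e+00, -2.25799836e-05,
        1.32070766e+00, -6.66179052e-02]), 'qvel': array([ 1.49261692e-04, -7.72149368e-04, -3.97634766e-04,  6.63070017e-04,
       -4.28683529e-05,  1.32303548e-03]), 'effort': array([-4.41571783e-04, -5.43506563e+01, -3.61791551e+01, -4.40150768e-05,
        3.98461183e-03, -4.21045070e-05]), 'ee_pos': array([126.81380648, 534.95535509, 249.73394699]), 'tool_rot': array([-9.36171278e-05,  1.16111087e-01,  9.93236068e-01, -5.65964319e-04]), 'ft_force': array([ 0.47389504,  0.14356345, -0.09848303]), 'moment': array([-0.01096943, -0.00429356, -0.01715122]), 'grip_force': 0.0, 'grip_width': 85.18811227372152}
{'fovy': 43.334668302642456, 'cx': 279.1206283107061, 'cy': 206.02318696168717, 'k1': -0.14393541308596428, 'eye': array([ 538.54236007,   49.87031435, 1095.31040431]), 'attitude': array([-0.01895869,  0.7103942 , -0.70341581,  0.01366919])}
{'fovy': 53.80010705943964, 'cx': 274.5152642796471, 'cy': 206.57134591691977, 'k1': -0.07193935532069855, 'eye': array([ 297.94296306, -591.85842633,  560.04238609]), 'attitude': array([-0.46058972,  0.86322182, -0.18068572,  0.10028896])}
```

View pics/top0.png

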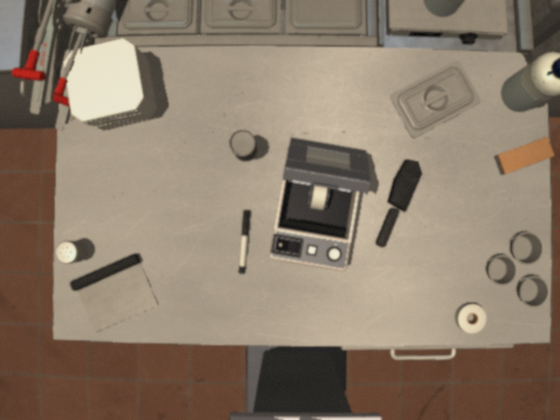

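View pics/side0.png

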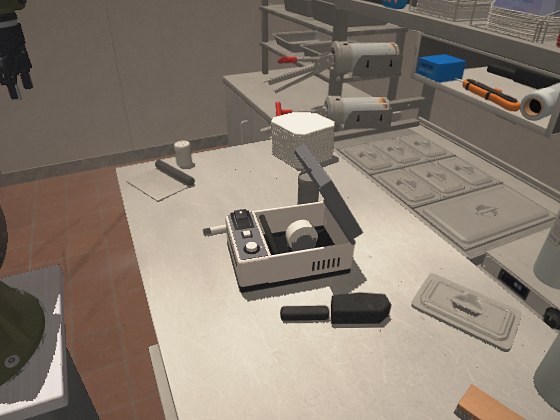

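The top view shows the printer at about (315,205): rocker (289,245), square key (312,250), round key (334,254). The cover is open toward the rear, the labeller is at (400,200), the marker at (244,240) and the shaker at (243,145). The side view confirms the cover stands steeply open.

```bash
python3 - <<'E'
from h import *;import pickle
c=pickle.load(open("top.pkl","rb"));P=cloud(c);im=c["image"];g=cv2.cvtColor(im,cv2.COLOR_BGR2GRAY)
for uv in [(289,245),(312,250),(334,254),(290,235),(330,160),(330,150),(300,165),(330,186),(200,300),(243,145)]:
    print(uv,P[uv[1],uv[0]].round(1),im[uv[1],uv[0]])
cr=im[130:275,225:430];cv2.imwrite("pics/crop.png",cv2.resize(cr,None,fx=3.9,fy=3.9,interpolation=cv2.INTER_CUBIC))
# bright key blobs on deck
m=((g>175)*255).astype('uint8');m[:230]=0;m[268:]=0;m[:,:268]=0;m[:,360:]=0
n,l,st,ce=cv2.connectedComponentsWithStats(m)
for i in range(1,n):
    if st[i,4]>15: print(st[i],ce[i].round(1),onplane(c,[ce[i]],90).round(1))
# cover face: points above 115
roi=np.zeros(g.shape,bool);roi[125:200,275:385]=1
Q=P[roi&(P[...,2]>118)];print(len(Q),np.nanmin(Q,0),np.nanmax(Q,0))
mn=Q.mean(0);U,S,V=np.linalg.svd(Q-mn,full_matrices=0);print(mn,V[2],S)
E
```

```text
(289, 245) [511.1  38.1  91.5] [38 40 42]
(312, 250) [502.   -5.5  92.3] [214 234 235]
(334, 254) [494.7 -47.5  90.6] [212 234 236]
(290, 235) [530.   36.3  83.7] [117 124 130]
(330, 160) [663.7 -32.1 167.1] [ 91 103 109]
(330, 150) [687.3 -35.4 129.5] [ 89  96 100]
(300, 165) [649.2  22.2 207.5] [58 63 63]
(330, 186) [613.2 -27.7 218.5] [77 81 86]
(200, 300) [392.3 220.5   1. ] [133 151 164]
(243, 145) [701.8 128.3  88.2] [116 134 146]
[274 230  78  13 214] [316.7 235.4] [[529.8 -14.3  90. ]]
[353 230   7  35 137] [357.1 248.8] [[505.  -91.6  90. ]]
[309 247   6   7  35] [311.5 249.7] [[502.4  -4.7  90. ]]
[329 249  10  10  77] [333.9 253.6] [[495.4 -47.4  90. ]]
[270 255  31   8  54] [284.5 258.9] [[484.5  46.3  90. ]]
3319 [ 600.99376875 -103.35826422  118.08564347] [705.14249521  50.67733129 227.37175167]
[649.13991315 -25.6864508  187.56018772] [-0.80357616  0.12999658 -0.58083237] [2402.52382112 2390.74725046  291.07854131]
```

View pics/crop.png

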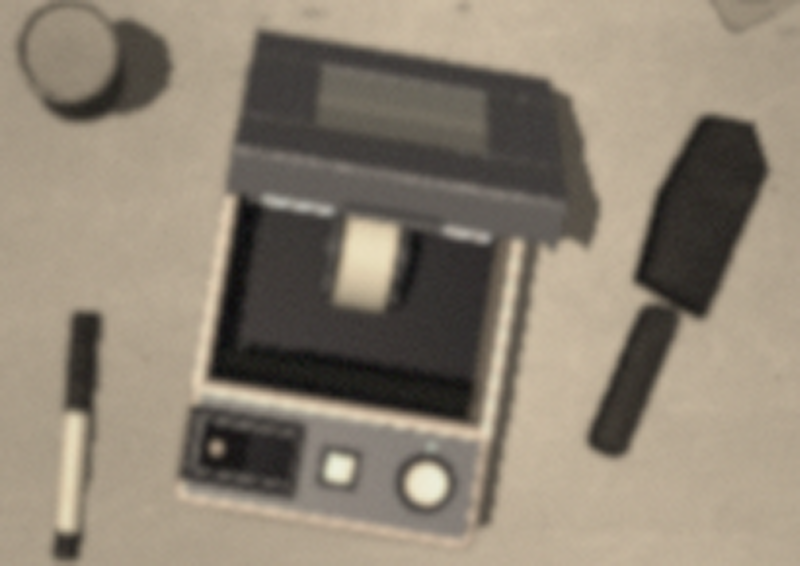

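The crop shows the cover's outer face with its window at the rear, the front wall below it at rows 150–230, and the rocker bezel (195–300, 405–495). The square key is at (340,468) and the round key at (425,483). Next I compute the printer pose and cover angle, with cross-checks.

```bash
python3 - <<'E'
from h import *;import pickle
from rig import bot
c=pickle.load(open("top.pkl","rb"));P=cloud(c);g=cv2.cvtColor(c["image"],cv2.COLOR_BGR2GRAY)
k=onplane(c,[[333.9,253.6]],92.5)[0];s=onplane(c,[[311.5,249.7]],88.5)[0]
d=(s-k)[:2];print("key",k,"sq",s,"dist",np.hypot(*d))
# bezel mask
m=((g<75)*255).astype('uint8');m[:228]=0;m[262:]=0;m[:,:268]=0;m[:,304:]=0
n,l,st,ce=cv2.connectedComponentsWithStats(m);i=1+st[1:,4].argmax()
pts=np.argwhere(l==i)[:,::-1].astype(np.float32);r=cv2.minAreaRect(pts);print(st[i],r)
b=onplane(c,cv2.boxPoints(r),86);bc=onplane(c,[r[0]],86)[0];print("bezel",b.round(1),bc)
yd=(bc-k)[:2];print("dist to rocker",np.hypot(*yd));yd/=np.hypot(*yd)
yaw=np.arctan2(-yd[0],yd[1]);x=np.array([yd[1],-yd[0]]);print("yaw",yaw)
o=k[:2]+80*x+46*yd;print("origin",o)
# cover face
mm=np.zeros(g.shape,np.uint8);cv2.fillPoly(mm,[np.int32([(225+a/3.9,130+bb/3.9) for a,bb in[(265,45),(540,88),(550,175),(250,135)]])],1)
Q=P[mm>0];Q=Q[np.isfinite(Q[:,0])]
for _ in range(4):
    mn=np.median(Q,0) if _==0 else Q.mean(0);V=np.linalg.svd(Q-mn,full_matrices=0)[2][2];V*=np.sign(V[2]);e=(Q-mn)@V;Q=Q[abs(e)<max(3,2*e.std())]
print(len(Q),e.std(),V,"theta",np.arctan2(np.hypot(*V[:2]),V[2]),"yaw",np.arctan2(V[1],V[0]))
h=np.r_[o+106*x,82];print("plane offset from hinge (26)",(mn-h)@V)
print(bot.tip_reach)
E
```

```text
key [495.56813762 -47.10978678  92.5       ] sq [502.45640551  -4.76911031  88.5       ] dist 42.897332308753064
[272 235  31  22 398] ((287.1280212402344, 245.29598999023438), (28.08501625061035, 18.067432403564453), 10.30484676361084)
bezel [[497.9  70.9  86. ]
 [531.8  65.1  86. ]
 [522.7  12.3  86. ]
 [488.8  18.2  86. ]] [510.31840966  41.63942906  86.        ]
dist to rocker 89.96662624584474
yaw -0.16469625976102548
origin [582.0274182  -14.84846627]
1748 1.2268088686726741 [ 0.84564649 -0.13766194  0.51568519] theta 1.0289891437962566 yaw -0.16137344887704141
plane offset from hinge (26) 24.959257154383206
19.0
```

```bash
cat >> h.py <<'E'
YAW=-0.163;X=np.array([np.cos(YAW),np.sin(YAW)]);Y=np.array([-X[1],X[0]]);O=np.array([582.0,-14.9])
A=YAW+np.pi/2;Q=[0,np.cos(A/2),np.sin(A/2),0]
def W(x,y,ztip): return list(O+x*X+y*Y)+[ztip+19]   # TCP target for tip at printer-frame x,y,z
def cov(t,L=140,n=0,hx=13):
    return W(106-L*np.cos(t)+(26+n)*np.sin(t)+hx,0,82+L*np.sin(t)+(26+n)*np.cos(t))
E
python3 - <<'E'
from h import *;from rig import bot
bot.move_gripper(0)
p=cov(1.03,n=25)
bot.move_to(p[:2]+[340],Q)
bot.servo_line(p,speed=150)
f0=bot.read_state()["ft_force"]
for t in np.r_[1.03,np.arange(.9,.13,-.1)]:
    hit=bot.servo_line(cov(t,n=0),speed=60,until_force=15)
    s=bot.read_state();print(round(t,2),hit,(s["ft_force"]-f0).round(1),s["ee_pos"].round(1),np.round(cov(t),1))
    if hit:break
print(s["clock"])
c=bot.read_camera("side");cv2.imwrite("pics/side1.png",c["image"][100:330,180:440])
E
```

```text
1.03 False [-1.  -1.3 -0.1] [650.6 -26.2 235.1] [650.3 -26.1 234.4]
0.9 False [-1.1 -1.4 -0.7] [633.8 -23.4 227.1] [633.6 -23.4 226.8]
0.8 False [-0.5 -1.   0.3] [621.7 -21.4 219.7] [621.6 -21.4 219.5]
0.7 False [ 0.2  0.3 -0.1] [610.4 -19.5 211.2] [610.3 -19.6 211.1]
0.6 False [-0.2 -0.9 -0.1] [599.9 -17.8 201.6] [599.9 -17.8 201.5]
0.5 False [-0.9  0.3  0.4] [590.5 -16.3 190.9] [590.5 -16.3 190.9]
0.4 False [-0.8 -0.3  0.9] [581.9 -14.9 179.1] [582.2 -14.9 179.5]
0.3 False [-0.2 -1.   0.5] [574.8 -13.7 166.9] [575.  -13.8 167.2]
0.2 False [-0.1  0.   0.5] [568.9 -12.8 153.9] [569.1 -12.8 154.3]
8.125
```

View pics/side1.png

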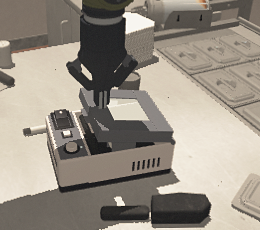

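The picture shows the cover partly lowered with the fingers near its front, but it is too small to tell whether they are on top of it. I'll enlarge it.

```bash
python3 - <<'E'
from h import *;from rig import bot
c=bot.read_camera("side");cv2.imwrite("pics/side2.png",cv2.resize(c["image"][150:300,220:370],None,fx=4,fy=4,interpolation=cv2.INTER_CUBIC))
E
```

```text
(no output)
```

View pics/side2.png

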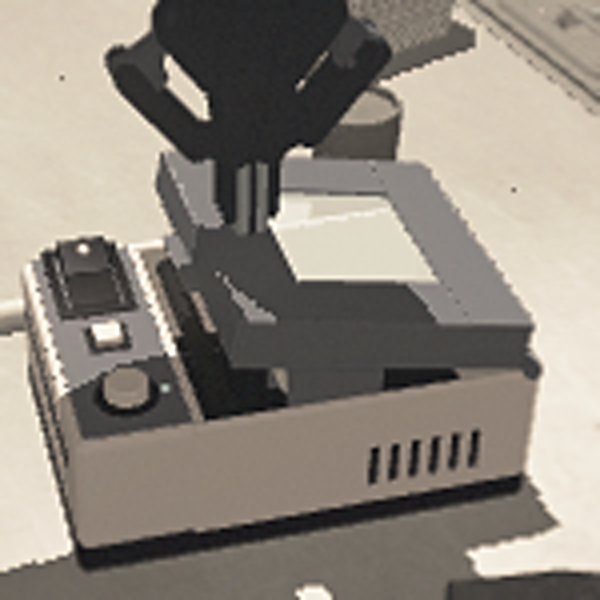

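The fingertips sit on top of the cover's front strip at about (250,225), and the cover is nearly shut. I'll finish slowly, then do the switch.

```bash
python3 - <<'E'
from h import *;from rig import bot
f0=bot.read_state()["ft_force"]
for t,v,F in[(.12,50,15),(.06,35,15),(.02,20,10)]:
    print(t,bot.servo_line(cov(t),speed=v,until_force=F))
p=cov(0);hit=bot.servo_line(p[:2]+[p[2]-7],speed=8,until_force=10)
s=bot.read_state();print(hit,(s["ft_force"]-f0).round(1),"tip z",s["ee_pos"][2]-19,s["clock"])
bot.dwell(.3);s=bot.read_state();print((s["ft_force"]-f0).round(1),"tip z",s["ee_pos"][2]-19)
bot.servo_line(p[:2]+[p[2]+40],speed=120)
bot.servo_line(W(-80,72,140),speed=150)
c=bot.read_camera("side");cv2.imwrite("pics/side3.png",cv2.resize(c["image"][150:300,220:370],None,fx=4,fy=4,interpolation=cv2.INTER_CUBIC))
print(bot.read_state()["clock"])
E
```

```text
0.12 False
0.06 False
0.02 False
True [-1.8 -0.2  5.8] tip z 107.96301253250388 10.025
[-2.1 -0.9  6.2] tip z 107.99652183772136
11.6417
```

View pics/side3.png

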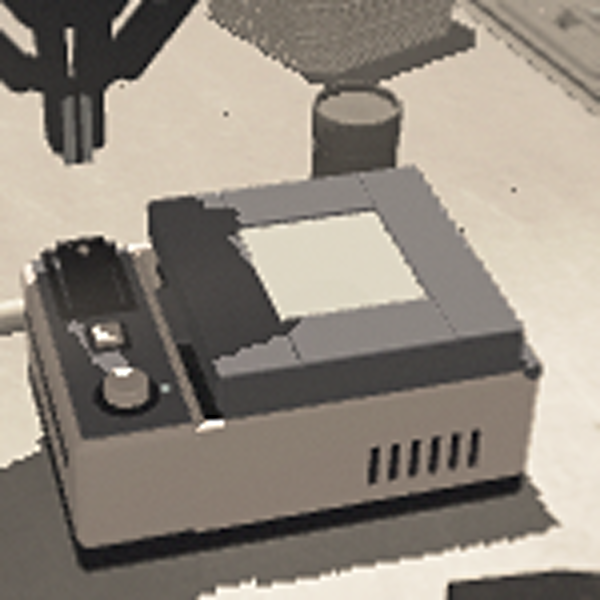

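The cover is shut, with contact at a tip height of 108.0 mm as specified. Now the rocker's left end.

```bash
python3 - <<'E'
from h import *;from rig import bot
bot.servo_line(W(-80,72,99),speed=100)
f0=bot.read_state()["ft_force"]
hit=bot.servo_line(W(-80,72,85.5),speed=12,until_force=10)
s=bot.read_state();print(hit,(s["ft_force"]-f0).round(1),"tip z",s["ee_pos"][2]-19)
bot.dwell(.2)
bot.servo_line(W(-80,72,140),speed=100)
bot.servo_line(W(-80,-46,140),speed=150)
c=bot.read_camera("side");cv2.imwrite("pics/side4.png",cv2.resize(c["image"][190:270,215:315],None,fx=6,fy=6,interpolation=cv2.INTER_CUBIC))
print(bot.read_state()["clock"])
E
```

```text
True [-2.4  0.2  7.9] tip z 87.20284472071866
15.0083
```

View pics/side4.png

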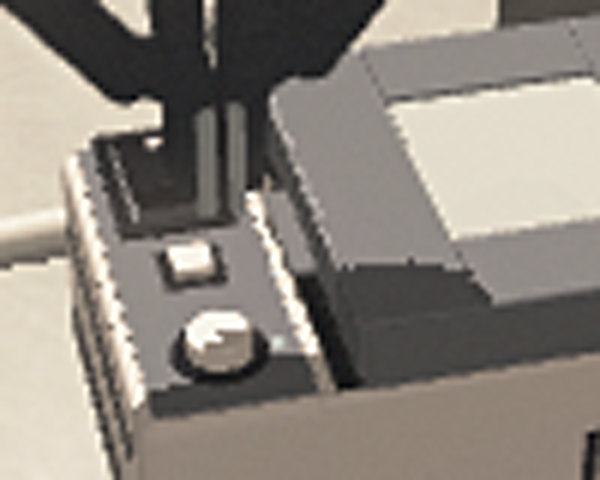

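The rocker now looks tipped, with its right end raised at about (190,215) beside the fingers. I'll check its slope with the top camera's depth, moving the arm aside first.

```bash
python3 - <<'E'
from h import *;from rig import bot
bot.servo_line(W(-80,-46,220),speed=200)
bot.servo_line(W(-150,-330,220),speed=200)
D=[]
for _ in range(4):
    c=bot.read_camera("top");D.append(c["depth"])
c=dict(c);c["depth"]=np.median(D,0).astype(np.float32)
P=cloud(c);q=(P[...,:2]-O);px=q@X;py=q@Y
for y in range(22,72,4):
    m=(abs(px+80)<8)&(abs(py-y)<2.5)&(P[...,2]>70);print(y,m.sum(),P[m][:,2].mean().round(1))
m=(px>-35)&(px<-20)&(abs(py)<60)&(P[...,2]>70);print("cover front z",P[m][:,2].mean())
m=(px>80)&(px<95)&(abs(py)<60)&(P[...,2]>70);print("cover rear z",P[m][:,2].mean())
g=cv2.cvtColor(c["image"],cv2.COLOR_BGR2GRAY);m=((g>175)*255).astype('uint8');m[:240]=0;m[268:]=0;m[:,:300]=0;m[:,345:]=0
n,l,st,ce=cv2.connectedComponentsWithStats(m)
for i in range(1,n):
    if st[i,4]>15: print(st[i],ce[i].round(1))
cv2.imwrite("pics/top5.png",cv2.resize(c["image"][220:280,255:355],None,fx=6,fy=6,interpolation=cv2.INTER_CUBIC))
print(bot.read_state()["clock"])
E
```

```text
22 21 88.4
26 23 96.4
30 24 95.8
34 23 94.7
38 24 93.1
42 22 92.1
46 22 90.5
50 22 90.4
54 20 89.4
58 22 89.3
62 22 89.1
66 21 87.7
70 24 86.8
cover front z 109.12015817326154
cover rear z 109.08806910797537
[309 247   6   6  33] [311.4 249.6]
[330 249   9  10  74] [334.  253.5]
17.3667
```

View pics/top5.png

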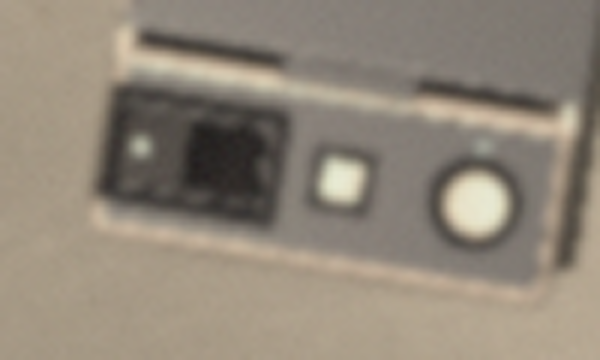

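The rocker is fully over: the right end reads about 95 mm (as the left end did when off), the left about 87–88. The cover is level and the printer hasn't moved, so the feed key is next.

```bash
python3 - <<'E'
from h import *;from rig import bot
bot.servo_line(W(-80,-46,150),speed=200)
bot.servo_line(W(-80,-46,97),speed=80)
f0=bot.read_state()["ft_force"]
hit=bot.servo_line(W(-80,-46,87.8),speed=12,until_force=14)
bot.dwell(.25)
s=bot.read_state();print(hit,(s["ft_force"]-f0).round(1),"tip z",s["ee_pos"][2]-19)
bot.servo_line(W(-80,-46,97),speed=20)
bot.servo_line(W(-80,-46,220),speed=150)
bot.servo_line(W(-150,-330,220),speed=200)
c=bot.read_camera("top");P=cloud(c);q=(P[...,:2]-O);px=q@X;py=q@Y
for y in(-46,-3,28,62):
    m=(abs(px+80)<6)&(abs(py-y)<5);print(y,np.nanmean(P[m][:,2]).round(1))
print(bot.read_state()["clock"])
E
```

```text
False [-0.9  0.4  5.6] tip z 88.04108145360794
-46 93.2
-3 90.1
28 95.6
62 89.3
24.225
```

```bash
python3 -c "
from rig import bot
print(bot.finish_job())"
```

```text
the job is handed in; nothing more can be done
None
```

The job is handed in with no verdict returned: cover shut, rocker switch fully over, then the feed key pressed about 4.5 mm and back up, with the printer unmoved, the square key untouched and about 24 s on the clock.

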